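# Kit two battery packs for the spot welder

## Robot

A 6-joint arm with a two-finger parallel gripper is mounted at the origin on the work surface. World frame = base frame: x ahead of the robot, y to its left, z up, the work surface at z = 0. Lengths are in mm, angles in rad, forces in N, time in s.
With the tool pointing down it reaches from about 400 to 925 mm from the base axis. Payload 12.5 kg.
Tool frame: the origin (TCP) lies midway between the tips of the shut fingers; the grasp point (between the pads) lies env.grasp_offset behind it (env.grasp_offset is the distance from the TCP to the grasp point, in mm); x points along the fingers, y is the direction in which the jaws open and shut, and the axes are right-handed (so a half turn about x gives the same grasp; the last joint's range is limited). The gripper opens to 95 mm and grips with 3 to 60 N. Pads are 20 mm wide; open, the fingers measure 119 mm over their backs; the gripper's body (75 mm by 180 mm) begins 59 mm behind the grasp point.
Start: joints at [-1.38, 0.491, 1.559, -0, 1.092, -0.106], TCP at [182.811, -597.685, 214.661] pointing down, gripper open.
Joint ranges: [-3.1, 3.1], [-0.84, 2.19], [0.05, 2.79], [-1.13, 4.28], [0.06, 2.93], [-2.69, 2.69]. Speed limits (rad/s): [2.22, 2.22, 2.79, 3.14, 3.14, 3.14].

## Interface

Orientations are given as [roll, pitch, yaw] about the fixed x, y, z axes, in that order (R = Rz(yaw) Ry(pitch) Rx(roll)).
In Python, from cell import env gives the robot as it stands.
- The arm moves only by the tool apply_moves, never from a script. Its arguments are lists of equal length, an entry for each row: "offset": the shift along the world's x, y, z in units of 25 mm (1.0 is 25 mm), a list of three; "yaw": the turn about the world's z in units of 6 degrees (1.0 is 6 degrees); "jaw": the closure, from -1 (fully open) to 1 (shut), so that 0 is half open. A call has 1 to 20 rows; each row is the pose to reach, as a shift and turn from the pose measured when the call began; what a row does not reach only later rows make up. A row lasts 1/8 s, in which the tool goes at most 62.5 mm and 10.7 degrees, less where a joint would pass 70% of its speed; a pose out of reach is approached as far as the arm can. A call with a gripper value outside its range is refused whole. The fingers move at their own pace and stop on an object; the grip force is fixed at half the most. Time passes only in rows, so rows that repeat a pose let the fingers close. It gives the time, the measured TCP pose, the force and the opening at its end, in the units of the state.
- env.state(): the state, without advancing time (a new reading comes with each control period).
- env.read_camera(name): name is "scene" or "top"; returns a dict with "frame" (420x560x3 uint8, red, green, blue), "fx", "fy", "cx", "cy" (pixels), "distortion" ([k1, k2, p1, p2, k3] as OpenCV has them; the pictures are not rectified), "xyz" and "rotation" of the camera in the world. Camera axes: x right, y down, z forward; pixel columns grow to the right and rows downward; lengths in mm; the calibration is good to about 2 mm. A picture is of the moment at which its call begins. There is no depth.
- env.job_done(): hands the job in, once; it reports no verdict.
The state is a dict: "t": time; "joints": joint angles; "qvel": joint speeds; "tau": joint torques, N m; "eef_pos": TCP position; "tcp_rot": TCP orientation; "ft_force": force on the tool from outside, world axes, zero at the start; "moment": the same for the moment, N m; "opening": opening from 0.0 (shut) to 1.0 (fully open).
Only numpy, scipy, OpenCV 4.12 (cv2) and the standard library are available. Lean on these libraries where they do the work, as an engineer would, in place of code of your own. Each camera call takes 0.05 s, during which the arm holds its last target.

## Task

Make up the two pack kits for the spot welder. Green tray: one blue cell and the orange cell, standing upright one in each round pocket, and the white cell holder upright in the oblong bay. Red tray: the other blue cell standing upright in either round pocket, and the circuit module standing in the oblong bay with its green board up. Let go of everything, and leave the meter, the tape roll and the bottle where they are.

Things in the scene. Friction and masses are not known exactly. Their poses are not given: they have to be found in the camera images.
- blue_cell_1_mid (a point): blue battery cell, a plain upright cylinder 26 mm in diameter and 65 mm tall with a steel and white top, about 90 g; the point is its centre, 32.5 mm above its foot; z is its own long axis (up). The two blue cells are alike; either may go in either tray
- blue_cell_2_mid (a point): the other blue battery cell, a plain upright cylinder 26 mm in diameter and 65 mm tall with a steel and white top, about 90 g; the point is its centre, 32.5 mm above its foot; z is its own long axis (up)
- orange_cell_mid (a point): orange battery cell, a plain upright cylinder 26 mm in diameter and 65 mm tall with a steel and white top, about 90 g; the point is its centre, 32.5 mm above its foot; z is its own long axis (up)
- holder_mid (a point): white plastic two-cell holder, an upright block 30 x 48 x 50 mm (x, y, z) with two round black bores shown on its top, about 70 g; the point is its centre, 25 mm above its underside. Grip it across its 30 mm (x) width; its 48 mm length (y) goes along the bay's length, either way round
- module_mid (a point): protection circuit module, an upright finned aluminium block with a green circuit board on top, 30 x 48 x 50 mm (x, y, z) in all, about 140 g; the point is its centre, 25 mm above its underside. Grip it across its 30 mm (x) width; its 48 mm length (y) goes along the bay's length, either way round
- green_tray: green kit tray, a fixed flat slab 76 x 190 x 9 mm (x, y, z) on the bench; origin at the centre of its underside, x across, y along its length. Its upper face has three recesses in a row, each 6 mm deep with a dark floor 3 mm above the bench: round cell pockets 45 mm in diameter centred at y = -68 mm and y = -12 mm, and an oblong bay 47 mm (x) by 65 mm (y) centred at y = +52 mm; all on x = 0
- red_tray: red kit tray, a fixed flat slab 76 x 190 x 9 mm (x, y, z) on the bench; origin at the centre of its underside, x across, y along its length. Its upper face has three recesses in a row, each 6 mm deep with a dark floor 3 mm above the bench: round cell pockets 45 mm in diameter centred at y = -68 mm and y = -12 mm, and an oblong bay 47 mm (x) by 65 mm (y) centred at y = +52 mm; all on x = 0
- meter: grey hand-held meter lying on its back, 75 x 150 x 32 mm, loose; origin at the centre of its underside; not to be disturbed
- tape_roll: yellow roll of tape lying flat, 80 mm in diameter, 24 mm high, loose; origin at the centre of its underside; not to be disturbed
- flux_bottle: small white bottle with a black cap, 44 mm in diameter, 90 mm tall, loose; origin at the centre of its underside; not to be disturbed
Mind the look-alikes: they are no part of the job. What is shaped like the part that bears module_mid but pink is not meant.

How it is judged (in metres and radians):
At the end, for the whole second after the job is handed in: Green tray: a blue and the orange cell in the round pockets, holder in the bay. Red tray: the other blue cell in a round pocket, module in the bay. Each within 12 mm of its recess centre in tray x and y, within 4 mm of full depth, upright within 0.12 rad, at rest (((x of orange_cell_mid in the frame of green_tray between -0.012 and 0.012 m and y of orange_cell_mid in the frame of green_tray between -0.08 and -0.056 m and z of orange_cell_mid in the frame of green_tray between 0.0315 and 0.0395 m and angle between orange_cell_mid's own z axis and vertical below 0.12 rad) or (x of orange_cell_mid in the frame of green_tray between -0.012 and 0.012 m and y of orange_cell_mid in the frame of green_tray between -0.024 and 0 m and z of orange_cell_mid in the frame of green_tray between 0.0315 and 0.0395 m and angle between orange_cell_mid's own z axis and vertical below 0.12 rad)) and x of holder_mid in the frame of green_tray between -0.012 and 0.012 m and y of holder_mid in the frame of green_tray between 0.04 and 0.064 m and z of holder_mid in the frame of green_tray between 0.024 and 0.032 m and angle between each of holder_mid, module_mid's own z axis and vertical below 0.12 rad and x of module_mid in the frame of red_tray between -0.012 and 0.012 m and y of module_mid in the frame of red_tray between 0.04 and 0.064 m and z of module_mid in the frame of red_tray between 0.024 and 0.032 m and ((((x of blue_cell_1_mid in the frame of green_tray between -0.012 and 0.012 m and y of blue_cell_1_mid in the frame of green_tray between -0.08 and -0.056 m and z of blue_cell_1_mid in the frame of green_tray between 0.0315 and 0.0395 m and angle between blue_cell_1_mid's own z axis and vertical below 0.12 rad) or (x of blue_cell_1_mid in the frame of green_tray between -0.012 and 0.012 m and y of blue_cell_1_mid in the frame of green_tray between -0.024 and 0 m and z of blue_cell_1_mid in the frame of green_tray between 0.0315 and 0.0395 m and angle between blue_cell_1_mid's own z axis and vertical below 0.12 rad)) and ((x of blue_cell_2_mid in the frame of red_tray between -0.012 and 0.012 m and y of blue_cell_2_mid in the frame of red_tray between -0.08 and -0.056 m and z of blue_cell_2_mid in the frame of red_tray between 0.0315 and 0.0395 m and angle between blue_cell_2_mid's own z axis and vertical below 0.12 rad) or (x of blue_cell_2_mid in the frame of red_tray between -0.012 and 0.012 m and y of blue_cell_2_mid in the frame of red_tray between -0.024 and 0 m and z of blue_cell_2_mid in the frame of red_tray between 0.0315 and 0.0395 m and angle between blue_cell_2_mid's own z axis and vertical below 0.12 rad))) or (((x of blue_cell_2_mid in the frame of green_tray between -0.012 and 0.012 m and y of blue_cell_2_mid in the frame of green_tray between -0.08 and -0.056 m and z of blue_cell_2_mid in the frame of green_tray between 0.0315 and 0.0395 m and angle between blue_cell_2_mid's own z axis and vertical below 0.12 rad) or (x of blue_cell_2_mid in the frame of green_tray between -0.012 and 0.012 m and y of blue_cell_2_mid in the frame of green_tray between -0.024 and 0 m and z of blue_cell_2_mid in the frame of green_tray between 0.0315 and 0.0395 m and angle between blue_cell_2_mid's own z axis and vertical below 0.12 rad)) and ((x of blue_cell_1_mid in the frame of red_tray between -0.012 and 0.012 m and y of blue_cell_1_mid in the frame of red_tray between -0.08 and -0.056 m and z of blue_cell_1_mid in the frame of red_tray between 0.0315 and 0.0395 m and angle between blue_cell_1_mid's own z axis and vertical below 0.12 rad) or (x of blue_cell_1_mid in the frame of red_tray between -0.012 and 0.012 m and y of blue_cell_1_mid in the frame of red_tray between -0.024 and 0 m and z of blue_cell_1_mid in the frame of red_tray between 0.0315 and 0.0395 m and angle between blue_cell_1_mid's own z axis and vertical below 0.12 rad)))) and linear speed of each of blue_cell_1, blue_cell_2, orange_cell, holder, module below 0.02 m/s); the robot touches nothing.
It fails at once if the meter is moved by more than 20 mm (distance of meter from where it was at the start of the episode above 0.02 m).
It fails at once if the tape roll is moved by more than 20 mm (distance of tape_roll from where it was at the start of the episode above 0.02 m).
It fails at once if the flux bottle is moved by more than 20 mm (distance of flux_bottle from where it was at the start of the episode above 0.02 m).
It also fails if it takes over 136 s, if anything falls off the work surface, if the arm or the gripper's body presses on something with over 40 N, if the wrist force passes 120 N, or if a joint passes its speed limit or range.

## Working session

There is one attempt and no reset: what is moved stays moved. The work goes in short steps, Python scripts to look and compute and a tool call to move; the robot and the scene stay as the last step left them, time stands still between calls to the robot, and variables do not carry over. Pictures are saved under pics/ and viewed, and the job is handed in when it is done.

Besides the shell and the picture viewer there is one more tool, called after "Emit:" as name([rows], argument=value, ...), one row to a line, values as JSON. apply_moves: Moves the arm, as the interface text tells. Its arguments: {"type":"object","properties":{"offset":{"type":"array"},"yaw":{"type":"array"},"jaw":{"type":"array"}},"required":["offset","yaw","jaw"]}

```bash
ls; mkdir -p pics
python3 - <<'E'
from cell import env
import cv2
print(env.state(), env.grasp_offset)
for n in("scene","top"):
    c=env.read_camera(n); cv2.imwrite(f"pics/{n}0.png",c["frame"][:,:,::-1])
    print({k:v for k,v in c.items() if k!="frame"})
E
```

```text
pics
{'t': 0.0, 'joints': array([-1.37959663e+00,  4.91540681e-01,  1.55945838e+00,  4.96186808e-05,
        1.09170037e+00, -1.05618646e-01]), 'qvel': array([-7.19200527e-04,  4.08353706e-04, -5.01548662e-04,  1.56778574e-03,
        3.35067644e-04, -3.68272982e-05]), 'tau': array([-2.24384246e-03, -6.12651229e+01, -2.58181965e+01,  6.92318939e-02,
        4.82232054e-02, -1.25179195e-04]), 'eef_pos': array([ 182.77424947, -597.4186784 ,  214.0704041 ]), 'tcp_rot': array([-1.71615529,  1.56968867,  1.72223281]), 'ft_force': array([-0.49555833, -0.0145851 , -0.1529531 ]), 'moment': array([-0.00042741, -0.04199759, -0.01334203]), 'opening': 1.0028072949564781} 18.8
{'fx': 473.68488770049845, 'fy': 473.68488770049845, 'cx': 283.65349754229265, 'cy': 211.30609843514748, 'distortion': array([-0.05013387,  0.        ,  0.        ,  0.        ,  0.        ]), 'xyz': array([1313.5841641 , -103.57826347,  800.44217921]), 'rotation': array([-2.3607403 , -0.02144905,  1.4685113 ])}
{'fx': 484.9871655573099, 'fy': 484.9871655573099, 'cx': 277.19214393633126, 'cy': 212.43184381659933, 'distortion': array([-0.00337605,  0.        ,  0.        ,  0.        ,  0.        ]), 'xyz': array([ 509.50631527,   16.34158203, 1111.1977929 ]), 'rotation': array([-3.08043981, -0.01968005, -1.59276289])}
```

View pics/scene0.png

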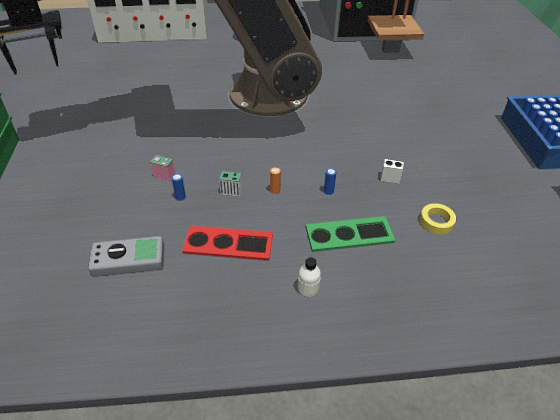

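View pics/top0.png

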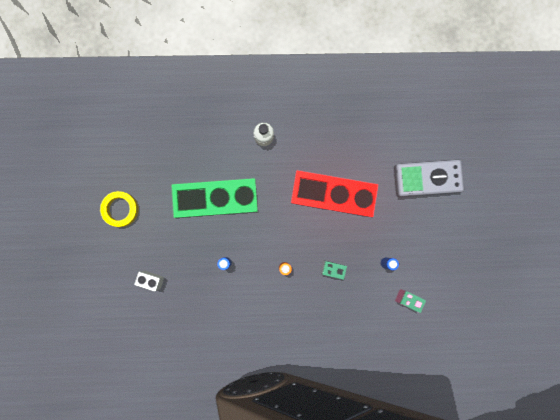

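The top view has +x up and +y to the left. The green tray is at (214,198) and the red one at (335,194), both with the bay on the left. The blue cells are at (224,264) and (392,264), the orange cell at (286,269), the holder at (148,281) and the module at (335,270). The pink decoy is at (412,301). Next I'll zoom in and measure.

```bash
cat > h.py <<'E'
import numpy as np, cv2
from scipy.spatial.transform import Rotation as R
def ray(c,uv):
    K=np.array([[c["fx"],0,c["cx"]],[0,c["fy"],c["cy"]],[0,0,1.]])
    p=cv2.undistortPoints(np.array(uv,float).reshape(-1,1,2),K,np.array(c["distortion"])).reshape(-1,2)
    d=np.c_[p,np.ones(len(p))]
    return R.from_euler("xyz",c["rotation"]).apply(d)
def onz(c,uv,z):
    d=ray(c,uv); o=np.array(c["xyz"]); return o+d*((z-o[2])/d[:,2])[:,None]
def proj(c,P):
    K=np.array([[c["fx"],0,c["cx"]],[0,c["fy"],c["cy"]],[0,0,1.]])
    r=R.from_euler("xyz",c["rotation"]).inv(); rv=r.as_rotvec(); t=-r.apply(c["xyz"])
    return cv2.projectPoints(np.array(P,float).reshape(-1,1,3),rv,t,K,np.array(c["distortion"]))[0].reshape(-1,2)
E
python3 - <<'E'
from cell import env
import cv2,numpy as np
from h import *
c=env.read_camera("top");f=c["frame"][:,:,::-1].copy()
cv2.imwrite("pics/topz.png",cv2.resize(f[250:322,125:432],None,fx=2.6,fy=2.6,interpolation=cv2.INTER_CUBIC))
s=env.read_camera("scene");g=s["frame"][:,:,::-1].copy()
cv2.imwrite("pics/scz.png",cv2.resize(g[150:270,145:410],None,fx=3,fy=3,interpolation=cv2.INTER_CUBIC))
hs=cv2.cvtColor(f,cv2.COLOR_BGR2HSV)
def blobs(m,name,z,amin):
    cs,_=cv2.findContours(m,cv2.RETR_EXTERNAL,cv2.CHAIN_APPROX_NONE)
    for k in cs:
        if cv2.contourArea(k)<amin: continue
        q=cv2.boxPoints(cv2.minAreaRect(k)); P=onz(c,q,z)[:,:2]
        e=P[1]-P[0];e2=P[2]-P[1]
        L=e if np.hypot(*e)>np.hypot(*e2) else e2
        M=cv2.moments(k)
        print(name,"px",(M["m10"]/M["m00"],M["m01"]/M["m00"]),"area",cv2.contourArea(k),"ctr",P.mean(0).round(1),"sides",np.hypot(*e).round(1),np.hypot(*e2).round(1),"ang",np.degrees(np.arctan2(L[1],L[0])).round(1))
blobs(cv2.inRange(hs,(50,100,60),(75,255,255)),"green",9,1000)
blobs(cv2.inRange(hs,(0,170,80),(6,255,255))|cv2.inRange(hs,(174,170,80),(180,255,255)),"red",9,1000)
blobs(cv2.inRange(hs,(55,60,40),(92,255,255)),"board",50,80)
m=cv2.inRange(hs,(0,0,150),(180,60,255)); m[:100]=0
blobs(m,"white",50,80)
blobs(cv2.inRange(hs,(100,120,60),(130,255,255)),"blue",65,40)
blobs(cv2.inRange(hs,(5,120,100),(20,255,255)),"orange",65,40)
E
```

```text
green px (214.00178023327192, 197.66304481276856) area 2715.0 ctr [613.3 136. ] sides 191.3 77.3 ang -86.8
red px (334.3208686712927, 193.4446800308404) area 2594.0 ctr [ 617.4 -138.8] sides 75.6 189.8 ang -100.9
board px (412.9573847051955, 301.6736719206071) area 285.5 ctr [ 372.9 -297.6] sides 30.2 49.7 ang -117.8
board px (334.24211130235227, 269.93861158921396) area 290.5 ctr [ 445.8 -127.5] sides 31.1 49.3 ang -105.3
board px (213.9537368672397, 197.66839780324736) area 2792.0 ctr [609.4 131.6] sides 185.9 75.7 ang -86.8
board px (411.8919540229885, 178.5272030651341) area 435.0 ctr [ 643.1 -306. ] sides 43.9 54.1 ang -177.9
white px (146.36858974358975, 281.05128205128204) area 312.0 ctr [431.3 280.3] sides 32.2 49.7 ang -108.6
white px (429.81605351170566, 177.30494811765712) area 1943.5 ctr [ 645.2 -346.5] sides 144.7 70.8 ang -87.0
white px (262.9298245614035, 131.64619883040936) area 285.0 ctr [753.6  22.1] sides 44.2 42.5 ang -45.6
blue px (389.9458874458874, 263.30627705627705) area 154.0 ctr [ 456.6 -245.6] sides 36.9 25.8 ang -91.3
blue px (223.5966386554622, 263.2310924369748) area 119.0 ctr [466.9 111.8] sides 27.8 25.6 ang -91.3
orange px (284.8428781204111, 268.2569750367107) area 113.5 ctr [453.3 -19.8] sides 25.8 25.6 ang -91.3
```

View pics/topz.png

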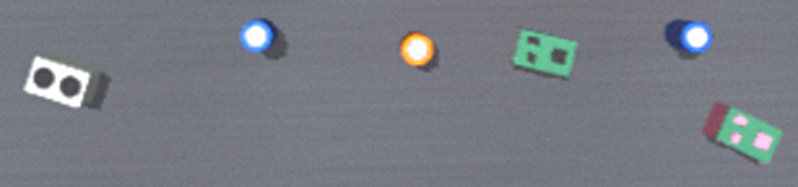

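View pics/scz.png

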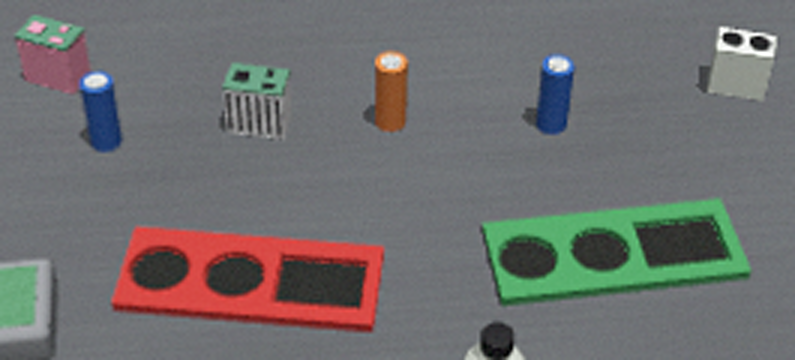

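Run:
```python
from cell import env
import cv2,numpy as np
from h import *
def caps(n,boxes):
    c=env.read_camera(n);f=c["frame"]
    for nm,(u,v) in boxes.items():
        w=f[v-9:v+9,u-9:u+9].min(2).astype(np.uint8)
        t,m=cv2.threshold(w,0,255,cv2.THRESH_OTSU)
        M=cv2.moments(m,True); p=(u-9+M["m10"]/M["m00"],v-9+M["m01"]/M["m00"])
        print(n,nm,M["m00"],t,np.round(p,1),onz(c,p,65)[0].round(1))
    return c
c=caps("top",dict(b1=(224,263),b2=(392,264),o=(286,268)))
s=caps("scene",dict(b1=(330,171),b2=(177,177),o=(275,170)))
# recess centres: dark inside trays
for cam,n in((c,"top"),(s,"scene")):
    f=cam["frame"]; g=cv2.cvtColor(f,cv2.COLOR_RGB2HSV)
    for nm,m in(("green",cv2.inRange(g,(50,100,60),(75,255,255))),("red",cv2.inRange(g,(0,170,80),(6,255,255))|cv2.inRange(g,(174,170,80),(180,255,255)))):
        cs,h=cv2.findContours(m,cv2.RETR_CCOMP,cv2.CHAIN_APPROX_NONE)
        for k,hh in zip(cs,h[0]):
            if cv2.contourArea(k)<60: continue
            M=cv2.moments(k);p=(M["m10"]/M["m00"],M["m01"]/M["m00"])
            print(n,nm,"hole" if hh[3]>=0 else "outer",M["m00"],onz(cam,p,9)[0][:2].round(1))
    # boxes in scene
f=s["frame"];g=cv2.cvtColor(f,cv2.COLOR_RGB2HSV)
for nm,m in(("board",cv2.inRange(g,(60,50,40),(92,255,255))),("white",cv2.inRange(g,(0,0,200),(180,30,255)))):
    cs,_=cv2.findContours(m,cv2.RETR_EXTERNAL,cv2.CHAIN_APPROX_NONE)
    for k in cs:
        if 60<cv2.contourArea(k)<500:
            r=cv2.minAreaRect(k); M=cv2.moments(cv2.convexHull(k));p=(M["m10"]/M["m00"],M["m01"]/M["m00"])
            print(nm,np.round(p,1),onz(s,p,50)[0].round(1))
```

```text
top b1 53.0 168.0 [222.8 263.6] [465.7 113.4  65. ]
top b2 51.0 162.0 [392.5 263.7] [ 457.1 -252.2   65. ]
top o 49.0 166.0 [284.9 268.6] [451.9 -19.6  65. ]
scene b1 241.0 81.0 [329.3 168.8] [455.5 111.   65. ]
scene b2 27.0 146.0 [176.6 176.6] [ 455.4 -252.4   65. ]
scene o 248.0 83.0 [274.4 167.8] [441.9 -20.6  65. ]
top green outer 2716.0 [613.2 136.2]
top green hole 271.5 [613.9 124. ]
top green hole 547.5 [610.6 187.8]
top green hole 273.0 [617.4  68.1]
top green outer 390.0 [ 648.5 -318.1]
top red outer 2590.0 [ 617.4 -138.5]
top red hole 291.0 [ 604.7 -204.9]
top red hole 283.5 [ 615.1 -149.9]
top red hole 567.5 [627.2 -87.1]
scene green outer 2125.0 [616.7 133.8]
scene green hole 203.5 [619.2  67.7]
scene green hole 200.0 [616.2 123.2]
scene green hole 376.0 [612.8 186. ]
scene green outer 605.5 [ 190.3 -747. ]
scene red outer 2213.5 [ 621.5 -138.2]
scene red hole 459.0 [630.5 -87.8]
scene red hole 232.0 [ 618.1 -150.3]
scene red hole 227.5 [ 607.8 -205.2]
board [145.3 249. ] [ 660.9 -306.9   50. ]
board [230. 176.] [ 446.1 -128.    50. ]
board [160.9 160.3] [ 373.1 -297.8   50. ]
white [310.3 273.3] [751.3  23.4  50. ]
white [393.9 164. ] [431.9 280.8  50. ]
```

```bash
cat >> h.py <<'E'
def st():
    from cell import env
    s=env.state(); M=R.from_euler("xyz",s["tcp_rot"]).as_matrix()
    y=M[:,1]; a=np.degrees(np.arctan2(y[1],y[0]))
    print("t",round(s["t"],2),"tcp",s["eef_pos"].round(1),"jawdir",round(a,1),"toolx",M[:,0].round(3),"open",round(s["opening"],3),"F",s["ft_force"].round(1),"j",s["joints"].round(2))
    return s["eef_pos"],a
def go(x,y,z,jawdeg):
    p,a=st(); d=(jawdeg-a+90)%180-90
    print("offset",np.round((np.array([x,y,z])-p)/25,2),"yaw",round(d/6,2))
E
python3 -c "
from h import *
go(452,-19.7,150,0)"
```

```text
t 0.3 tcp [ 182.8 -597.6  214.5] jawdir -73.0 toolx [-0.  0. -1.] open 0.999 F [-0.4  0.1  0.6] j [-1.38  0.49  1.56 -0.    1.09 -0.11]
offset [10.77 23.12 -2.58] yaw 12.17
```

Emit:
apply_moves([
  [10.52, 18.8, -2.58],
  [10.52, 18.8, -2.58],
  [10.52, 18.8, -2.58],
  [10.52, 18.8, -2.58],
  [10.52, 18.8, -2.58],
  [10.52, 18.8, -2.58],
  [10.52, 18.8, -2.58],
  [10.52, 18.8, -2.58],
  [10.52, 18.8, -2.58],
  [10.52, 18.8, -2.58],
  [10.52, 18.8, -2.58],
  [10.52, 18.8, -2.58],
  [10.52, 18.8, -2.58],
  [10.52, 18.8, -2.58],
  [10.52, 18.8, -2.58],
  [10.52, 18.8, -2.58],
], yaw=[9.62, 9.62, 9.62, 9.62, 9.62, 9.62, 9.62, 9.62, 9.62, 9.62, 9.62, 9.62, 9.62, 9.62, 9.62, 9.62], jaw=[-0.4, -0.4, -0.4, -0.4, -0.4, -0.4, -0.4, -0.4, -0.4, -0.4, -0.4, -0.4, -0.4, -0.4, -0.4, -0.4])

```text
t: 2.3
eef_pos: [445.8, -127.7, 150.0]
tcp_rot: [-1.7, 1.57, 2.746]
ft_force: [-0.2, -0.1, 0.5]
opening: 0.699
```

```bash
python3 -c "
from h import *
go(445.8,-127.7,13,-15.3)"
```

```text
t 2.3 tcp [ 445.8 -127.7  150. ] jawdir -15.3 toolx [-0.  0. -1.] open 0.699 F [-0.2 -0.1  0.5] j [-0.42  0.35  2.02 -0.    0.77 -0.15]
offset [ 0.   -0.   -5.48] yaw -0.0
```

Emit:
apply_moves([
  [0, 0, -1.5],
  [0, 0, -3],
  [0, 0, -4.3],
  [0, 0, -5],
  [0, 0, -5.48],
  [0, 0, -5.48],
  [0, 0, -5.48],
  [0, 0, -5.48],
  [0, 0, -5.48],
  [0, 0, -5.48],
  [0, 0, -5.48],
  [0, 0, -5.48],
  [0, 0, -5.48],
], yaw=[0, 0, 0, 0, 0, 0, 0, 0, 0, 0, 0, 0, 0], jaw=[-0.4, -0.4, -0.4, -0.4, -0.4, -0.4, 1, 1, 1, 1, 1, 1, 1])

```text
t: 3.92
eef_pos: [445.7, -127.6, 13.1]
tcp_rot: [-1.693, 1.57, 2.753]
ft_force: [-1.3, 0.3, 5.7]
opening: 0.317
```

```bash
python3 -c "
from h import *
go(627.1,-87.5,100,-10.7)"
```

```text
t 3.92 tcp [ 445.7 -127.6   13.1] jawdir -15.3 toolx [-0.  0. -1.] open 0.317 F [-1.3  0.3  5.7] j [-0.42  0.61  2.12 -0.    0.41 -0.15]
offset [7.26 1.61 3.47] yaw 0.76
```

Emit:
apply_moves([
  [0, 0, 1],
  [0, 0, 2.5],
  [1, 0.2, 3],
  [2.5, 0.5, 3],
  [4, 0.9, 3],
  [5.5, 1.2, 3],
  [6.7, 1.5, 3],
  [7.26, 1.61, 3],
  [7.26, 1.61, 3],
  [7.26, 1.61, 2],
  [7.26, 1.61, 1],
  [7.26, 1.61, 0.6],
], yaw=[0, 0, 0.1, 0.3, 0.5, 0.76, 0.76, 0.76, 0.76, 0.76, 0.76, 0.76], jaw=[1, 1, 1, 1, 1, 1, 1, 1, 1, 1, 1, 1])

```text
t: 5.42
eef_pos: [625.7, -87.7, 27.0]
tcp_rot: [-1.606, 1.568, 2.919]
ft_force: [-0.5, -0.1, -2.6]
opening: 0.31
```

```bash
python3 -c "
from h import *
from cell import env
go(627.1,-87.5,16.6,-10.7)
c=env.read_camera('scene');cv2.imwrite('pics/s1.png',cv2.resize(c['frame'][140:290,150:400,::-1],None,fx=3,fy=3))"
```

```text
t 5.42 tcp [625.7 -87.7  27. ] jawdir -10.8 toolx [-0.003  0.001 -1.   ] open 0.31 F [-0.5 -0.1 -2.6] j [-0.24  0.73  1.69 -0.    0.73 -0.06]
offset [ 0.06  0.01 -0.42] yaw 0.01
```

View pics/s1.png

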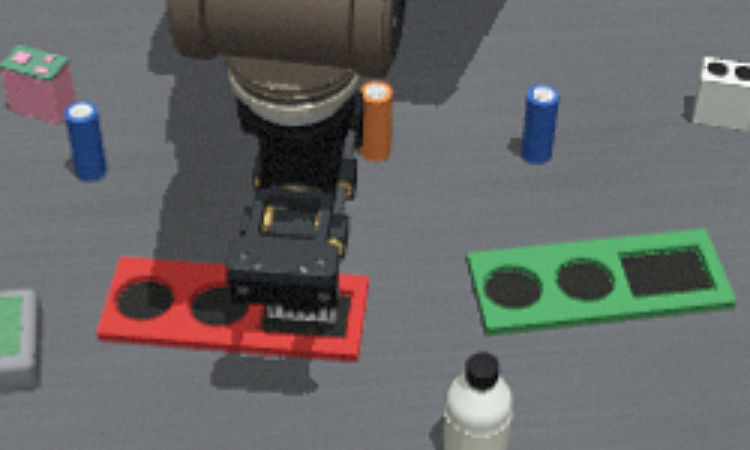

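The crop shows the module held over the red bay, near (305,315). I'll lower it, release it and rise.

Emit:
apply_moves([
  [0.06, 0, -0.2],
  [0.06, 0, -0.4],
  [0.06, 0, -0.4],
  [0.06, 0, -0.4],
  [0.06, 0, -0.4],
  [0.06, 0, -0.4],
  [0.06, 0, -0.4],
  [0.06, 0, -0.4],
  [0.06, 0, 0.5],
  [0.06, 0, 2],
  [0.06, 0, 4],
  [0.06, 0, 4.9],
], yaw=[0, 0, 0, 0, 0, 0, 0, 0, 0, 0, 0, 0], jaw=[1, 1, 1, -0.2, -0.4, -0.4, -0.4, -0.4, -0.4, -0.4, -0.4, -0.4])

```text
t: 6.98
eef_pos: [627.9, -87.7, 151.8]
tcp_rot: [1.34, 1.571, -0.418]
ft_force: [-0.1, 0.1, -0.1]
opening: 0.699
```

```bash
python3 -c "
from h import *
go(457,-252.2,150,-10.7)"
```

```text
t 6.97 tcp [627.9 -87.7 151.8] jawdir -10.7 toolx [ 0. -0. -1.] open 0.699 F [-0.1  0.1 -0.1] j [-0.24  0.57  1.6  -0.    0.97 -0.06]
offset [-6.84 -6.58 -0.07] yaw 0.01
```

Emit:
apply_moves([
  [-2, -1.9, 0],
  [-4, -3.8, 0],
  [-6, -5.7, 0],
  [-6.84, -6.58, 0],
  [-6.84, -6.58, 0],
  [-6.84, -6.58, 0],
  [-6.84, -6.58, 0],
  [-6.84, -6.58, -1.5],
  [-6.84, -6.58, -3],
  [-6.84, -6.58, -4.3],
  [-6.84, -6.58, -5],
  [-6.84, -6.58, -5.23],
  [-6.84, -6.58, -5.23],
  [-6.84, -6.58, -5.23],
  [-6.84, -6.58, -5.23],
  [-6.84, -6.58, -5.23],
  [-6.84, -6.58, -5.23],
  [-6.84, -6.58, -5.23],
  [-6.84, -6.58, -5.23],
  [-6.84, -6.58, -5.23],
], yaw=[0, 0, 0, 0, 0, 0, 0, 0, 0, 0, 0, 0, 0, 0, 0, 0, 0, 0, 0, 0], jaw=[-0.4, -0.4, -0.4, -0.4, -0.4, -0.4, -0.4, -0.4, -0.4, -0.4, -0.4, -0.4, -0.4, 1, 1, 1, 1, 1, 1, 1])

```text
t: 9.48
eef_pos: [456.8, -252.2, 21.1]
tcp_rot: [1.249, 1.571, -0.51]
ft_force: [-0.7, -0.3, 3.3]
opening: 0.269
```

```bash
python3 -c "
from h import *
go(604.8,-205.3,25,-10.7)
from cell import env
c=env.read_camera('scene');cv2.imwrite('pics/s2.png',cv2.resize(c['frame'][140:290,100:350,::-1],None,fx=3,fy=3))"
```

```text
t 9.47 tcp [ 456.8 -252.2   21.1] jawdir -10.8 toolx [ 0. -0. -1.] open 0.269 F [-0.7 -0.3  3.3] j [-0.63  0.63  1.98  0.    0.53 -0.44]
offset [5.92 1.88 0.15] yaw 0.01
```

View pics/s2.png

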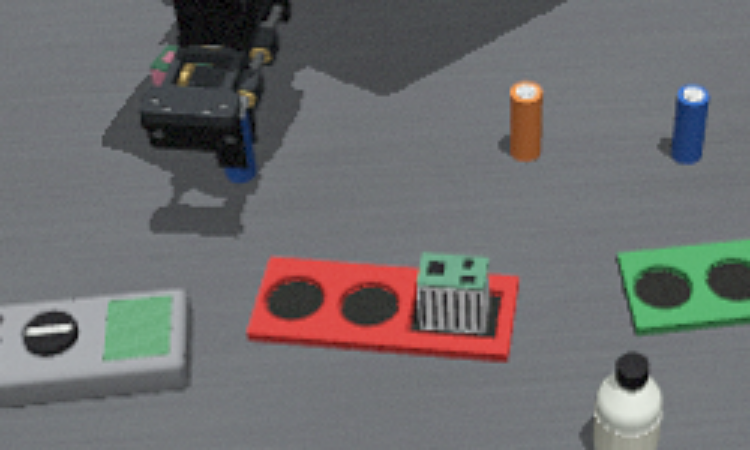

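The crop shows the module standing in the red bay at (455,295), and the fingers holding the blue cell.

Emit:
apply_moves([
  [0, 0, 1],
  [0, 0, 2.5],
  [1, 0.3, 3],
  [2.5, 0.8, 3],
  [4, 1.3, 3],
  [5.2, 1.65, 3],
  [5.92, 1.88, 3],
  [5.92, 1.88, 3],
  [5.92, 1.88, 3],
  [5.92, 1.88, 2],
  [5.92, 1.88, 1],
  [5.92, 1.88, 0.5],
  [5.92, 1.88, 0.15],
  [5.92, 1.88, 0.15],
  [5.92, 1.88, 0.15],
  [5.92, 1.88, 0.15],
], yaw=[0, 0, 0, 0, 0, 0, 0, 0, 0, 0, 0, 0, 0, 0, 0, 0], jaw=[1, 1, 1, 1, 1, 1, 1, 1, 1, 1, 1, 1, 1, 1, 1, 1])

```text
t: 11.52
eef_pos: [605.1, -205.3, 25.5]
tcp_rot: [1.276, 1.57, -0.483]
ft_force: [0.3, 0.2, -1.7]
opening: 0.269
```

```bash
python3 -c "
from h import *
go(604.8,-205.3,25,-10.7)
from cell import env
c=env.read_camera('scene');cv2.imwrite('pics/s3.png',cv2.resize(c['frame'][140:290,100:350,::-1],None,fx=3,fy=3))"
```

```text
t 11.53 tcp [ 605.1 -205.3   25.5] jawdir -10.7 toolx [ 0.001 -0.    -1.   ] open 0.269 F [ 0.3  0.2 -1.7] j [-0.43  0.73  1.68 -0.    0.73 -0.24]
offset [-0.01 -0.   -0.02] yaw 0.01
```

View pics/s3.png

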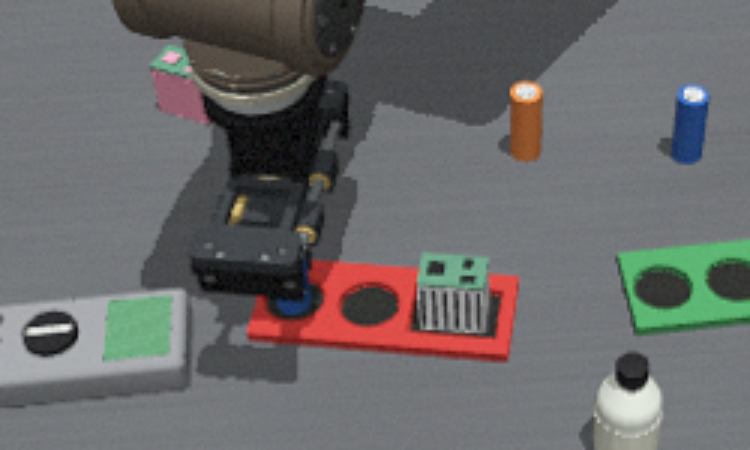

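The cell is inside the left red pocket at (295,300). I'll release it.

Emit:
apply_moves([
  [0, 0, -0.02],
  [0, 0, -0.02],
  [0, 0, -0.02],
  [0, 0, -0.02],
  [0, 0, -0.02],
  [0, 0, -0.02],
  [0, 0, 1],
  [0, 0, 3],
  [0, 0, 5],
  [0, 0, 5],
], yaw=[0, 0, 0, 0, 0, 0, 0, 0, 0, 0], jaw=[0.3, 0, -0.2, -0.4, -0.4, -0.4, -0.4, -0.4, -0.4, -0.4])

```text
t: 12.82
eef_pos: [606.4, -205.9, 154.3]
tcp_rot: [1.328, 1.563, -0.43]
ft_force: [0.2, -0.5, -0.6]
opening: 0.703
```

```bash
python3 -c "
from h import *
go(452,-19.7,150,3.2)"
```

```text
t 12.82 tcp [ 606.4 -205.9  154.3] jawdir -10.7 toolx [ 0.007 -0.003 -1.   ] open 0.703 F [ 0.2 -0.5 -0.6] j [-0.43  0.57  1.59  0.    0.97 -0.24]
offset [-6.18  7.45 -0.17] yaw 2.32
```

Emit:
apply_moves([
  [-1.5, 1.8, -0.1],
  [-3, 3.6, -0.17],
  [-4.5, 5.4, -0.17],
  [-5.7, 6.8, -0.17],
  [-6.18, 7.45, -0.17],
  [-6.18, 7.45, -0.17],
  [-6.18, 7.45, -0.17],
  [-6.18, 7.45, -0.17],
  [-6.18, 7.45, -1.5],
  [-6.18, 7.45, -3],
  [-6.18, 7.45, -4.3],
  [-6.18, 7.45, -5],
  [-6.18, 7.45, -5.33],
  [-6.18, 7.45, -5.33],
  [-6.18, 7.45, -5.33],
  [-6.18, 7.45, -5.33],
  [-6.18, 7.45, -5.33],
  [-6.18, 7.45, -5.33],
  [-6.18, 7.45, -5.33],
  [-6.18, 7.45, -5.33],
], yaw=[0.5, 1, 1.5, 2, 2.32, 2.32, 2.32, 2.32, 2.32, 2.32, 2.32, 2.32, 2.32, 2.32, 2.32, 2.32, 2.32, 2.32, 2.32, 2.32], jaw=[-0.4, -0.4, -0.4, -0.4, -0.4, -0.4, -0.4, -0.4, -0.4, -0.4, -0.4, -0.4, -0.4, -0.4, 1, 1, 1, 1, 1, 1])

```text
t: 15.32
eef_pos: [451.8, -19.6, 21.2]
tcp_rot: [1.327, 1.563, -0.189]
ft_force: [-0.8, 1.1, 5.7]
opening: 0.272
```

```bash
python3 -c "
from h import *
go(617.1,68.1,25,3.2)
from cell import env
c=env.read_camera('scene');cv2.imwrite('pics/s4.png',cv2.resize(c['frame'][140:290,170:420,::-1],None,fx=3,fy=3))"
```

```text
t 15.32 tcp [451.8 -19.6  21.2] jawdir 3.2 toolx [ 0.007 -0.001 -1.   ] open 0.272 F [-0.8  1.1  5.7] j [-0.19  0.58  2.15  0.    0.4  -0.25]
offset [6.61 3.51 0.15] yaw 0.0
```

View pics/s4.png

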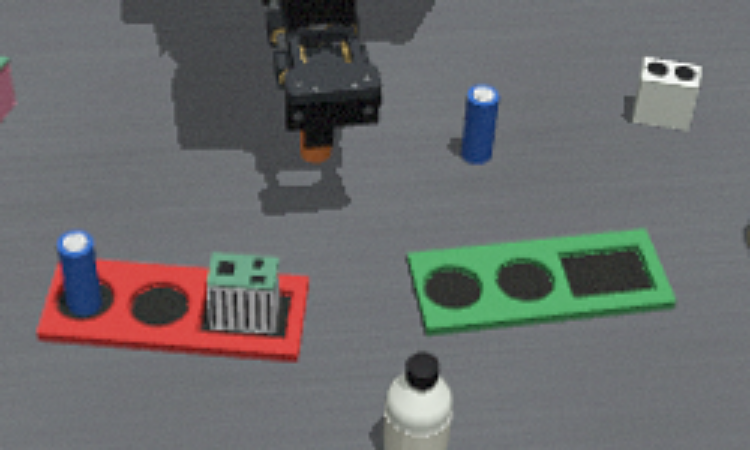

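The blue cell stands in the left red pocket at (80,275), and the fingers hold the orange cell. Next I'll place the orange cell in the green tray's near pocket.

Emit:
apply_moves([
  [0, 0, 1],
  [0, 0, 2.5],
  [1, 0.5, 3],
  [2.5, 1.3, 3],
  [4, 2.1, 3],
  [5.5, 2.9, 3],
  [6.61, 3.51, 3],
  [6.61, 3.51, 3],
  [6.61, 3.51, 3],
  [6.61, 3.51, 2],
  [6.61, 3.51, 1],
  [6.61, 3.51, 0.5],
  [6.61, 3.51, 0.14],
  [6.61, 3.51, 0.14],
  [6.61, 3.51, 0.14],
  [6.61, 3.51, 0.14],
], yaw=[0, 0, 0, 0, 0, 0, 0, 0, 0, 0, 0, 0, 0, 0, 0, 0], jaw=[1, 1, 1, 1, 1, 1, 1, 1, 1, 1, 1, 1, 1, 1, 1, 1])

```text
t: 17.38
eef_pos: [617.2, 68.2, 25.2]
tcp_rot: [1.343, 1.563, -0.172]
ft_force: [0.1, 0.1, -1.0]
opening: 0.27
```

```bash
python3 -c "
from h import *
go(617.1,68.1,25,3.2)
from cell import env
c=env.read_camera('scene');cv2.imwrite('pics/s5.png',cv2.resize(c['frame'][140:290,170:420,::-1],None,fx=3,fy=3))"
```

```text
t 17.38 tcp [617.2  68.2  25.2] jawdir 3.2 toolx [ 0.008 -0.001 -1.   ] open 0.27 F [ 0.1  0.1 -1. ] j [ 0.    0.71  1.73 -0.    0.69 -0.05]
offset [-0.   -0.   -0.01] yaw 0.0
```

View pics/s5.png

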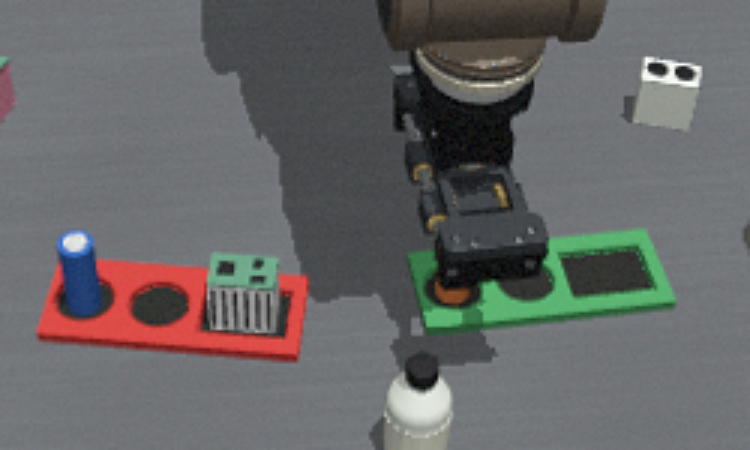

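The orange cell is in the green pocket at (455,290). I'll release it.

Emit:
apply_moves([
  [0, 0, -0.02],
  [0, 0, -0.02],
  [0, 0, -0.02],
  [0, 0, -0.02],
  [0, 0, -0.02],
  [0, 0, -0.02],
  [0, 0, 1],
  [0, 0, 3],
  [0, 0, 5],
  [0, 0, 5],
  [0, 0, 5],
], yaw=[0, 0, 0, 0, 0, 0, 0, 0, 0, 0, 0], jaw=[0.3, 0, -0.2, -0.4, -0.4, -0.4, -0.4, -0.4, -0.4, -0.4, -0.4])

```text
t: 18.8
eef_pos: [616.8, 68.2, 149.5]
tcp_rot: [1.322, 1.563, -0.193]
ft_force: [0.4, 0.0, -1.8]
opening: 0.699
```

```bash
python3 -c "
from h import *
go(465.5,113.2,150,3.2)"
```

```text
t 18.8 tcp [616.8  68.2 149.5] jawdir 3.2 toolx [ 0.007 -0.001 -1.   ] open 0.699 F [ 0.4  0.  -1.8] j [ 0.    0.55  1.65 -0.    0.94 -0.05]
offset [-6.05  1.8   0.02] yaw 0.0
```

Emit:
apply_moves([
  [-2, 0.6, 0],
  [-4, 1.2, 0],
  [-5.5, 1.65, 0],
  [-6.05, 1.8, 0],
  [-6.05, 1.8, 0],
  [-6.05, 1.8, 0],
  [-6.05, 1.8, 0],
  [-6.05, 1.8, -1.5],
  [-6.05, 1.8, -3],
  [-6.05, 1.8, -4.3],
  [-6.05, 1.8, -4.9],
  [-6.05, 1.8, -5.14],
  [-6.05, 1.8, -5.14],
  [-6.05, 1.8, -5.14],
  [-6.05, 1.8, -5.14],
  [-6.05, 1.8, -5.14],
  [-6.05, 1.8, -5.14],
  [-6.05, 1.8, -5.14],
  [-6.05, 1.8, -5.14],
  [-6.05, 1.8, -5.14],
], yaw=[0, 0, 0, 0, 0, 0, 0, 0, 0, 0, 0, 0, 0, 0, 0, 0, 0, 0, 0, 0], jaw=[-0.4, -0.4, -0.4, -0.4, -0.4, -0.4, -0.4, -0.4, -0.4, -0.4, -0.4, -0.4, -0.4, 1, 1, 1, 1, 1, 1, 1])

```text
t: 21.3
eef_pos: [465.4, 113.2, 21.1]
tcp_rot: [1.317, 1.564, -0.199]
ft_force: [-2.1, -0.7, 5.5]
opening: 0.271
```

```bash
python3 -c "
from h import *
go(614,124,25,3.2)
from cell import env
c=env.read_camera('scene');cv2.imwrite('pics/s6.png',cv2.resize(c['frame'][140:290,170:420,::-1],None,fx=3,fy=3))"
```

```text
t 21.3 tcp [465.4 113.2  21.1] jawdir 3.2 toolx [ 0.007 -0.001 -1.   ] open 0.271 F [-2.1 -0.7  5.5] j [ 0.1   0.6   2.09 -0.    0.45  0.05]
offset [5.94 0.43 0.15] yaw 0.0
```

View pics/s6.png

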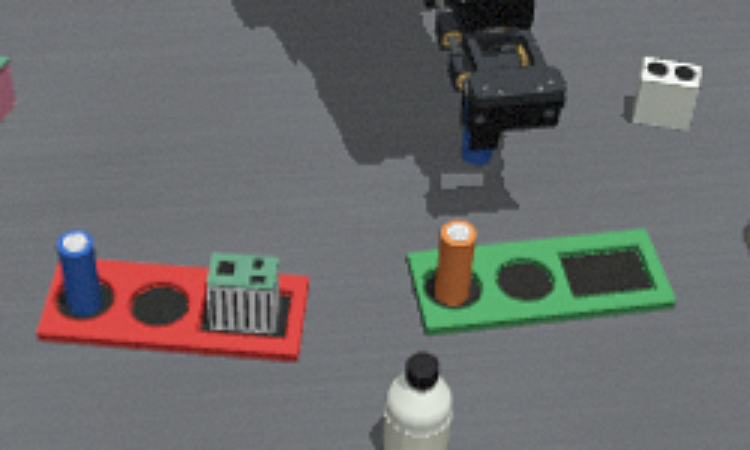

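The orange cell stands upright in the green pocket at (455,265), and the fingers hold the second blue cell.

Emit:
apply_moves([
  [0, 0, 1],
  [0, 0, 2.5],
  [1, 0.1, 3],
  [2.5, 0.2, 3],
  [4, 0.3, 3],
  [5.2, 0.4, 3],
  [5.94, 0.43, 3],
  [5.94, 0.43, 3],
  [5.94, 0.43, 3],
  [5.94, 0.43, 2],
  [5.94, 0.43, 1],
  [5.94, 0.43, 0.5],
  [5.94, 0.43, 0.14],
  [5.94, 0.43, 0.14],
  [5.94, 0.43, 0.14],
  [5.94, 0.43, 0.14],
], yaw=[0, 0, 0, 0, 0, 0, 0, 0, 0, 0, 0, 0, 0, 0, 0, 0], jaw=[1, 1, 1, 1, 1, 1, 1, 1, 1, 1, 1, 1, 1, 1, 1, 1])

```text
t: 23.35
eef_pos: [614.1, 124.0, 25.1]
tcp_rot: [1.342, 1.563, -0.173]
ft_force: [0.0, -0.7, -1.3]
opening: 0.269
```

```bash
python3 -c "
from h import *
go(614,124,25,3.2)
from cell import env
c=env.read_camera('scene');cv2.imwrite('pics/s7.png',cv2.resize(c['frame'][140:290,170:420,::-1],None,fx=3,fy=3))"
```

```text
t 23.35 tcp [614.1 124.   25.1] jawdir 3.2 toolx [ 0.008 -0.001 -1.   ] open 0.269 F [ 0.  -0.7 -1.3] j [ 0.09  0.72  1.72 -0.    0.7   0.04]
offset [-0.  0. -0.] yaw 0.0
```

View pics/s7.png

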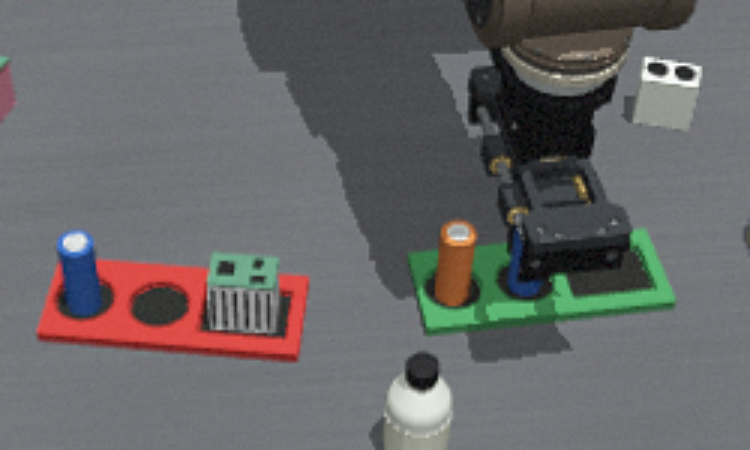

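The blue cell is in the green middle pocket at (525,280). I'll release it and rise.

Emit:
apply_moves([
  [0, 0, -0.02],
  [0, 0, -0.02],
  [0, 0, -0.02],
  [0, 0, -0.02],
  [0, 0, -0.02],
  [0, 0, -0.02],
  [0, 0, 1],
  [0, 0, 3],
  [0, 0, 5],
  [0, 0, 5],
  [0, 0, 5],
], yaw=[0, 0, 0, 0, 0, 0, 0, 0, 0, 0, 0], jaw=[0.3, 0, -0.2, -0.4, -0.4, -0.4, -0.4, -0.4, -0.4, -0.4, -0.4])

```text
t: 24.78
eef_pos: [613.6, 123.9, 149.4]
tcp_rot: [1.307, 1.564, -0.208]
ft_force: [0.2, 0.2, 0.2]
opening: 0.701
```

```bash
python3 -c "
from h import *
go(431.5,280.5,150,-18.6)"
```

```text
t 24.77 tcp [613.6 123.9 149.4] jawdir 3.2 toolx [ 0.007 -0.001 -1.   ] open 0.701 F [0.2 0.2 0.2] j [ 0.09  0.56  1.63 -0.    0.95  0.04]
offset [-7.28  6.26  0.02] yaw -3.63
```

Emit:
apply_moves([
  [-1.7, 1.4, 0],
  [-3.4, 2.9, 0],
  [-5, 4.3, 0],
  [-6.6, 5.7, 0],
  [-7.28, 6.26, 0],
  [-7.28, 6.26, 0],
  [-7.28, 6.26, 0],
  [-7.28, 6.26, 0],
  [-7.28, 6.26, -1.5],
  [-7.28, 6.26, -3],
  [-7.28, 6.26, -4.3],
  [-7.28, 6.26, -5.1],
  [-7.28, 6.26, -5.46],
  [-7.28, 6.26, -5.46],
  [-7.28, 6.26, -5.46],
  [-7.28, 6.26, -5.46],
  [-7.28, 6.26, -5.46],
  [-7.28, 6.26, -5.46],
  [-7.28, 6.26, -5.46],
  [-7.28, 6.26, -5.46],
], yaw=[-1, -2, -3, -3.63, -3.63, -3.63, -3.63, -3.63, -3.63, -3.63, -3.63, -3.63, -3.63, -3.63, -3.63, -3.63, -3.63, -3.63, -3.63, -3.63], jaw=[-0.4, -0.4, -0.4, -0.4, -0.4, -0.4, -0.4, -0.4, -0.4, -0.4, -0.4, -0.4, -0.4, -0.4, 1, 1, 1, 1, 1, 1])

```text
t: 27.28
eef_pos: [431.5, 280.5, 13.1]
tcp_rot: [1.316, 1.564, -0.58]
ft_force: [-2.4, 0.5, 5.9]
opening: 0.313
```

```bash
python3 -c "
from h import *
go(610.4,187.9,17,3.2)
from cell import env
c=env.read_camera('scene');cv2.imwrite('pics/s8.png',cv2.resize(c['frame'][140:290,220:470,::-1],None,fx=3,fy=3))"
```

```text
t 27.27 tcp [431.5 280.5  13.1] jawdir -18.6 toolx [ 0.006 -0.004 -1.   ] open 0.313 F [-2.4  0.5  5.9] j [ 0.45  0.64  2.   -0.01  0.49  0.79]
offset [ 7.16 -3.7   0.15] yaw 3.63
```

View pics/s8.png

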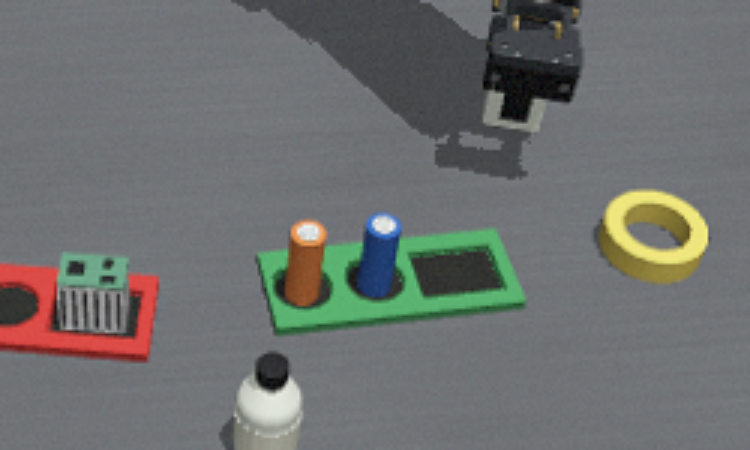

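The holder is gripped at (515,110), and both green-tray cells are standing. Next I'll move the holder to the bay.

Emit:
apply_moves([
  [0, 0, 1],
  [0, 0, 2.5],
  [1, -0.5, 3.2],
  [2.5, -1.3, 3.2],
  [4, -2.1, 3.2],
  [5.5, -2.9, 3.2],
  [6.7, -3.45, 3.2],
  [7.16, -3.7, 3.2],
  [7.16, -3.7, 3.2],
  [7.16, -3.7, 3.2],
  [7.16, -3.7, 2],
  [7.16, -3.7, 1],
  [7.16, -3.7, 0.5],
  [7.16, -3.7, 0.14],
  [7.16, -3.7, 0.14],
  [7.16, -3.7, 0.14],
  [7.16, -3.7, 0.14],
], yaw=[0, 0, 0.5, 1.3, 2.1, 2.9, 3.63, 3.63, 3.63, 3.63, 3.63, 3.63, 3.63, 3.63, 3.63, 3.63, 3.63], jaw=[1, 1, 1, 1, 1, 1, 1, 1, 1, 1, 1, 1, 1, 1, 1, 1, 1])

```text
t: 29.45
eef_pos: [610.7, 188.0, 17.1]
tcp_rot: [1.349, 1.563, -0.167]
ft_force: [-0.1, -0.6, -0.3]
opening: 0.312
```

```bash
python3 -c "
from h import *
go(610.4,187.9,17,3.2)
from cell import env
c=env.read_camera('scene');cv2.imwrite('pics/s9.png',cv2.resize(c['frame'][140:290,220:470,::-1],None,fx=3,fy=3))"
```

```text
t 29.45 tcp [610.7 188.   17.1] jawdir 3.2 toolx [ 0.007 -0.001 -1.   ] open 0.312 F [-0.1 -0.6 -0.3] j [ 0.2   0.74  1.68 -0.    0.71  0.14]
offset [-0.01 -0.   -0.  ] yaw 0.0
```

View pics/s9.png

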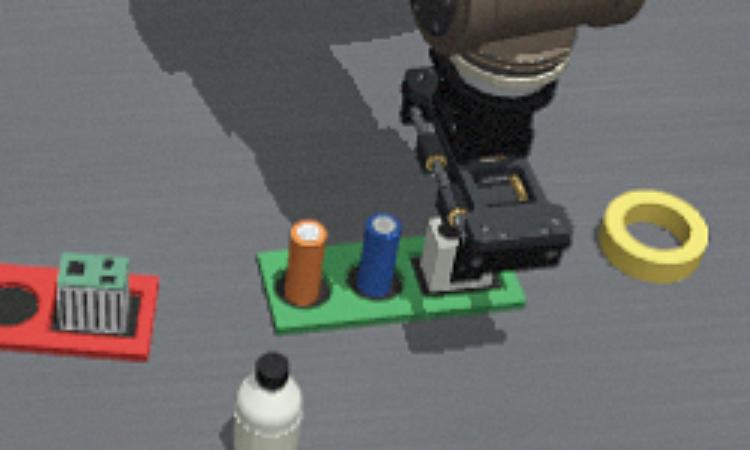

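The holder sits inside the green bay at (455,265). I'll release it, rise and pull back towards the base to clear the view.

Emit:
apply_moves([
  [0, 0, -0.02],
  [0, 0, -0.02],
  [0, 0, -0.02],
  [0, 0, -0.02],
  [0, 0, -0.02],
  [0, 0, -0.02],
  [0, 0, 1],
  [0, 0, 3],
  [0, 0, 5],
  [-1, 1, 6],
  [-2.5, 3, 6],
  [-4, 5, 6],
  [-5, 7, 6],
  [-5.5, 9, 6],
  [-5.5, 9, 6],
  [-5.5, 9, 6],
  [-5.5, 9, 6],
], yaw=[0, 0, 0, 0, 0, 0, 0, 0, 0, 0, 0, 0, 0, 0, 0, 0, 0], jaw=[0.3, 0, -0.2, -0.4, -0.4, -0.4, -0.4, -0.4, -0.4, -0.4, -0.4, -0.4, -0.4, -0.4, -0.4, -0.4, -0.4])

```text
t: 31.62
eef_pos: [473.6, 411.9, 167.0]
tcp_rot: [1.312, 1.563, -0.205]
ft_force: [0.1, 0.1, -0.1]
opening: 0.7
```

Run:
```python
from h import *
from cell import env
st()
c=env.read_camera('top');s=env.read_camera('scene')
cv2.imwrite('pics/t10.png',cv2.resize(c['frame'][110:320,90:470,::-1],None,fx=2.1,fy=2.1))
cv2.imwrite('pics/s10.png',cv2.resize(s['frame'][140:310,80:470,::-1],None,fx=2,fy=2))
trays=dict(g=((613.3,136.0),3.2),r=((617.4,-138.7),-10.7))
items=[("orange","g",-68,65+3),("blue","g",-12,68),("blue","r",-68,68)]
for cam,n in((c,"top"),(s,"scene")):
    for nm,t,y,z in items:
        (cx,cy),a=trays[t];a=np.radians(a)
        ex=np.array([np.cos(a),np.sin(a)]);ey=np.array([-np.sin(a),np.cos(a)])
        P=np.array([cx,cy])+y*ey
        u,v=proj(cam,[*P,z])[0].round().astype(int)
        w=cam["frame"][v-9:v+10,u-9:u+10].min(2);th,m=cv2.threshold(w,0,255,cv2.THRESH_OTSU)
        M=cv2.moments(m,True);p=(u-9+M["m10"]/M["m00"],v-9+M["m01"]/M["m00"])
        d=onz(cam,p,z)[0][:2]-P
        print(n,nm,t,y,"area",M["m00"],"err x,y",(d@ex).round(1),(d@ey).round(1))
    g=cv2.cvtColor(cam["frame"],cv2.COLOR_RGB2HSV)
    for nm,t,m in(("module","r",cv2.inRange(g,(60,50,40),(92,255,255))),("holder","g",cv2.inRange(g,(0,0,185),(180,40,255)))):
        (cx,cy),a=trays[t];a=np.radians(a)
        ex=np.array([np.cos(a),np.sin(a)]);ey=np.array([-np.sin(a),np.cos(a)]);P=np.array([cx,cy])+52*ey
        q=np.zeros_like(m);u,v=proj(cam,[*P,53])[0].round().astype(int);q[v-18:v+19,u-18:u+19]=255
        cs,_=cv2.findContours(m&q,cv2.RETR_EXTERNAL,cv2.CHAIN_APPROX_NONE);k=max(cs,key=cv2.contourArea)
        M=cv2.moments(cv2.convexHull(k));p=(M["m10"]/M["m00"],M["m01"]/M["m00"]);d=onz(cam,p,53)[0][:2]-P
        print(n,nm,"area",M["m00"],"err",(d@ex).round(1),(d@ey).round(1))
```

```text
t 31.62 tcp [473.6 411.9 167. ] jawdir 3.1 toolx [ 0.007 -0.001 -1.   ] open 0.7 F [ 0.1  0.1 -0.1] j [ 0.61  0.54  1.61 -0.01  0.99  0.56]
top orange g -68 area 53.0 err x,y 2.2 -0.2
top blue g -12 area 53.0 err x,y 2.0 -0.4
top blue r -68 area 55.0 err x,y 1.3 0.2
top module area 281.0 err 0.8 -0.2
top holder area 289.0 err 1.6 -1.0
scene orange g -68 area 33.0 err x,y -0.2 -0.3
scene blue g -12 area 34.0 err x,y -0.0 -0.4
scene blue r -68 area 39.0 err x,y -0.1 -0.2
scene module area 241.0 err 1.2 -0.2
scene holder area 194.0 err 1.7 -1.4
```

View pics/t10.png

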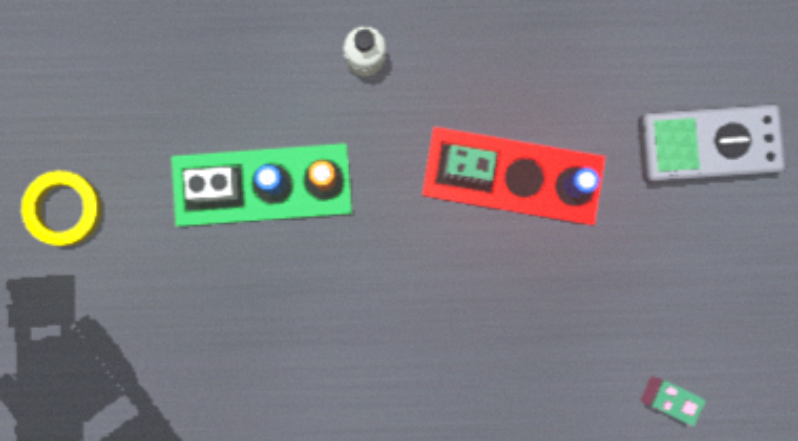

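View pics/s10.png

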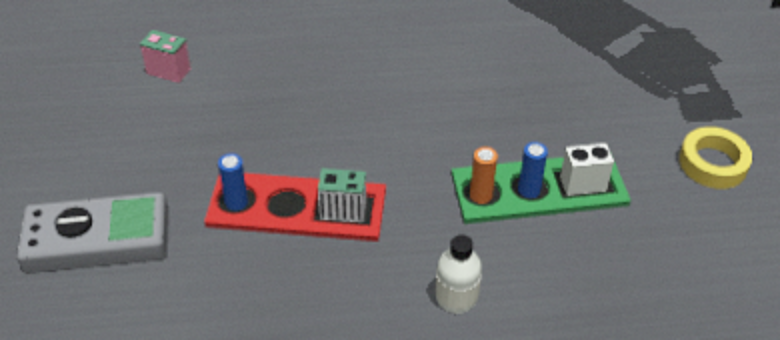

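All five parts are standing in their recesses, within about 2 mm of centre in both views. The meter, tape roll, bottle and pink decoy look unmoved, so I'm handing the job in.

```bash
python3 -c "
from cell import env
print(env.job_done(), env.state()['t'])"
```

```text
the job is handed in; nothing more can be done
the job is handed in; nothing more can be done
```

Both kits are made up and the job is handed in, at about 32 s of the 136 s allowed. `job_done` gives no verdict, so these are my own checks.

- **Green tray:** the orange cell is in the end pocket (y = -68), a blue cell in the middle pocket (y = -12), and the holder in the bay.
- **Red tray:** the other blue cell is in the end pocket (y = -68), and the module is in the bay with its green board up.

**Last checks:** both cameras show all five parts upright in their recesses. Each is within about 2.2 mm of its recess centre, against the 12 mm allowed. The two cameras differ by up to about 2.4 mm across the tray for the cells, roughly the calibration accuracy. I judged depth and uprightness from the pictures and the release heights; I didn't measure them.

The gripper is open and clear of everything. The meter, tape roll, bottle and pink look-alike look unmoved in the pictures, though I didn't measure that. No check failed.

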